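# Draw a battery stick partway from its angled slot for inspection

### The job

Grip the battery stick with the red cap and draw it gently straight out along its angled slot until the whole white band round its middle shows, leaving about the last 3 cm of the stick in the slot. Never take it right out or wrench it sideways, leave the other two sticks and everything else on the cart alone, and finish still holding the red-capped stick there, in line with the slot and steady, for inspection.

Things in the scene. Friction and masses are not known exactly. Their poses are not given: they have to be found in the camera images.
- rack: fixed rack: aluminium block, 240 mm wide (rack y) and 70 mm deep, 72 mm thick, with three slots in a row, on a steel frame. Slots: round bores 27.6 mm wide, 64 mm deep, closed floor, square to the upper face, along (-0.389, 0, 0.921) in the rack frame: 0.40 rad off vertical, leaning towards the robot. Origin: on the work surface 86 mm below the middle mouth; z up, x away from the robot.
- slot_frame (a point): point on the rack: centre of the middle slot's mouth, in the block's upper face. Its z axis points straight out of the slots, its y axis runs along the row (slots at y = -80, 0 and 80 mm), its x axis lies in the upper face, away from the robot and up.
- stick_red: the stick to draw out: battery stick in blue wrap, a rod 26 mm thick and 100 mm long, about 0.15 kg, with a red cap (9 mm) at its upper end and a white band 41 to 51 mm above its lower end. It stands loose but snug on the floor of one of the three slots (which one varies); 36 mm show, the band is hidden. Origin: centre of its lower end; z along the stick to the cap.
- stick_black: to be left alone: battery stick in blue wrap, a rod 26 mm thick and 100 mm long, about 0.15 kg, with a black cap (9 mm) at its upper end and a white band 41 to 51 mm above its lower end. It stands loose but snug on the floor of one of the three slots (which one varies); 36 mm show, the band is hidden. Origin: centre of its lower end; z along the stick to the cap.
- stick_yellow: to be left alone: battery stick in blue wrap, a rod 26 mm thick and 100 mm long, about 0.15 kg, with a yellow cap (9 mm) at its upper end and a white band 41 to 51 mm above its lower end. It stands loose but snug on the floor of one of the three slots (which one varies); 36 mm show, the band is hidden. Origin: centre of its lower end; z along the stick to the cap.
- pack_a: bystander: swollen green phone pack lying flat, 85 x 60 x 15 mm, in front of the rack (robot side). Origin under its centre, x along its length.
- pack_b: bystander: a second swollen green phone pack, the same size, also in front of the rack. Origin under its centre.
- fuse_holder: bystander: beige ceramic fuse holder, 72 x 30 x 30 mm, beside the rack on its +y side. Origin under its centre.
- camera_battery: bystander: squat aluminium camera battery, 52 x 38 x 21 mm, behind the rack. Origin under its centre.
- mallet: bystander: black rubber mallet lying beside the rack on its -y side, handle roughly along x towards -x; 290 mm long, head 90 mm wide and 60 mm thick at about x = +100 mm of its own frame. Origin on the surface under the handle's middle.
There are look-alikes about, which are no part of the job. Leave any turquoise look-alike of the stick_red alone.

How it is judged:
By the outcome, as a careful person would: the job done as asked, in the order asked, and still so for the second after the job is handed in, while the arm keeps its last pose, push and grip.
It also fails if it takes over 32 s, if anything falls off the work surface, if the arm or the gripper's body presses on something with over 40 N, if the wrist force passes 120 N, or if a joint passes its speed limit or range.

### The arm

A 7-joint arm with a two-finger parallel gripper is mounted at the origin on the work surface. World frame = base frame: x ahead of the robot, y to its left, z up, the work surface at z = 0. Lengths are in m, angles in rad, forces in N, time in s.
With the tool pointing down it reaches from about 0.425 to 0.875 m from the base axis. Payload 8.4 kg.
Tool frame: the origin (TCP) lies at the very end of the fingers, on their centre line; the grasp point (between the pads) lies 19 mm behind it; z points along the fingers, y is the line along which they close (so a half turn about z gives the same grasp; the last joint's range is limited). The gripper opens to 85 mm and grips with 20 to 120 N. Pads are 22 mm wide; open, the fingers measure 114 mm over their backs; the gripper's body (76 mm by 85 mm) begins 54 mm behind the grasp point. The pads swing forward as they close: fully open they stand 13 mm farther back than shut.
Start: joints at [-1.225, 0.333, 0.04, 1.465, -0.013, 1.343, -0.059], TCP at [0.28, 0.587, 0.231] pointing down, gripper open.
Joint ranges: [-2.58, 2.58], [-0.38, 2.09], [-1.3, 1.39], [0.25, 2.4], [-1.5, 4.64], [0.08, 2.09], [-2.65, 2.65]. Speed limits (rad/s): [2.22, 2.22, 2.79, 2.79, 3.14, 3.14, 3.14].

### API

Orientations are given as a 3x3 rotation matrix whose columns are the frame's x, y, z axes.
In Python, from plant import readout, viewer, ticket, boxes_of, cut_out, place_of gives the robot as it stands.
- The arm moves only by the tool send_rows, never from a script. Its argument "targets" is one flat list of numbers, 5 for each row, row after row: the opening, from 0 (shut) to 1 (fully open), then the shift along the world's x, y, z in cm, then the turn about the world's z in rad. A call has 1 to 20 rows; each row is the pose to reach, as a shift and turn from the pose commanded when the call began; what a row does not reach only later rows make up. A row lasts 1/10 s, in which the tool goes at most 50 mm and 8.59 degrees, less where a joint would pass 70% of its speed; a pose out of reach is approached as far as the arm can. A call with a gripper value outside its range is refused whole. The fingers move at their own pace and stop on an object; "force" is the grip in N (left out, the last holds). Time passes only in rows, so rows that repeat a pose let the fingers close. It gives the time, the measured TCP pose, the force, the opening and the grip force at its end, in the units of the state.
- readout.get_state(): the state, without advancing time (a new reading comes with each control period).
- viewer.camera(name): name is "side" or "top" or "wrist"; returns the picture (480x640x3 uint8, red, green, blue); there is no depth.
- viewer.camera_info(name): a dict with "vertical_fov" (degrees; the focal length in pixels is half the picture's height over the tangent of half this angle, whatever the lens; pixels are square), "cx", "cy" (the principal point, pixels), "world_from_camera" (4x4, takes a point from camera to world coordinates). Camera axes: x right, y up, looking along -z (the intrinsics and any distortion apply to the point x, -y, -z); pixel columns grow to the right and rows downward; lengths in m; the calibration is good to about 2 mm. A picture is of the moment at which its call begins: read the wrist's pose just before it. camera_info takes no time and is no camera call; for the wrist camera it gives the pose at the moment of the call.
- ticket.hand_in(): hands the job in; it is judged then, once.
Trained networks look in the newest picture that a camera, given by its name, has taken for a name from the list of things; names that differ only in an ending like _2 or _b are one class to them, and where a whole thing is asked for, a point or a joint stands for the part that bears it (a point fixed in the world has none). Each returns a list of dicts, best first, with "confidence" (0 to 1); they miss things now and then, are a little off and sometimes report something else, mostly with a low value. They report only what shows in the picture. A call takes as long as a camera call. They do not tell look-alikes from the thing itself.
- boxes_of(camera, thing): "at" ([column, row] in pixels, amid what is visible of it).
- cut_out(camera, thing): "region" (480x640 bool, what is visible of it) and "at" ([column, row] in pixels, amid what is visible of it).
- place_of(camera, thing): "at" ([column, row] in pixels: a listed point, or the origin of a listed thing).
The state is a dict: "clock": time; "q": joint angles; "joint_vel": joint speeds; "effort": joint torques, N m; "eef_pos": TCP position; "orientation": TCP orientation; "contact_force": force on the tool from outside, world axes, zero at the start; "ft_torque": the same for the moment, N m; "grip_width": finger opening in m; "finger_force": force on a finger pad.
Only numpy, scipy, OpenCV 4.12 (cv2) and the standard library are available. Lean on these libraries where they do the work, as an engineer would, in place of code of your own. Each camera call takes 0.05 s, during which the arm holds its last target. There are 200 camera calls.

## Working session

There is one attempt and no reset: what is moved stays moved. The work goes in short steps, Python scripts to look and compute and a tool call to move; the robot and the scene stay as the last step left them, time stands still between calls to the robot, and variables do not carry over. Pictures are saved under pics/ and viewed, at most 10 in all, crops included, and the job is handed in when it is done.

Besides the shell and the picture viewer there is one more tool, called after "Call:" as name(argument=value, ...) on one line, values as JSON. send_rows: Moves the arm, as the interface text tells. Its arguments: {"type":"object","properties":{"targets":{"type":"array","items":{"type":"number"}},"force":{"type":"number"}},"required":["targets"]}

```bash
mkdir -p pics; ls; python3 - <<'E'
from plant import readout, viewer, boxes_of, place_of
import cv2,numpy as np
s=readout.get_state();print(s)
for c in("side","top"):
    im=viewer.camera(c);cv2.imwrite(f"pics/{c}0.png",im[:,:,::-1]);print(c,viewer.camera_info(c))
    for t in("stick_red","stick_black","stick_yellow","slot_frame","rack"):
        print(t,[(np.round(d["at"]).tolist(),round(d["confidence"],2)) for d in place_of(c,t)],[(np.round(d["at"]).tolist(),round(d["confidence"],2)) for d in boxes_of(c,t)])
E
```

```text
pics
{'clock': 0.0, 'q': array([-1.22517834,  0.333918  ,  0.03989103,  1.46628342, -0.01341939,
        1.34333183, -0.05851759]), 'joint_vel': array([-0.00174694,  0.00116261, -0.00092746, -0.00112584,  0.00091166,
       -0.00283032,  0.00089845]), 'effort': array([ 1.89271914e-04, -6.58567786e+01,  1.36567041e+00, -4.05549502e+01,
        1.67586026e-02,  1.26520541e-02,  1.63304156e-05]), 'eef_pos': array([0.27951731, 0.58630553, 0.23041099]), 'orientation': array([[-9.02665080e-01,  4.30343304e-01, -6.28632034e-04],
       [ 4.30343751e-01,  9.02663751e-01, -1.55181883e-03],
       [-1.00371492e-04, -1.67130054e-03, -9.99998598e-01]]), 'contact_force': array([ 0.22006371,  0.70565498, -0.00458709]), 'ft_torque': array([ 0.01878967, -0.02510149, -0.02572733]), 'finger_force': 0.0, 'grip_width': 0.08568669729245933}
side {'vertical_fov': 56.446862146238104, 'cx': 317.93842429260906, 'cy': 240.8453517209554, 'world_from_camera': array([[ 0.90906477,  0.25738488, -0.32764961,  0.25079779],
       [-0.41660862,  0.57321523, -0.70559306, -0.66683887],
       [ 0.00620476,  0.77793144
[... 856 characters left out ...]
02292244,  0.09894003,  0.99482935,  1.1012491 ],
       [ 0.        ,  0.        ,  0.        ,  1.        ]])}
stick_red [([264.0, 177.0], 0.86), ([439.0, 146.0], 0.78), ([476.0, 334.0], 0.7), ([386.0, 199.0], 0.58), ([354.0, 263.0], 0.56)] [([387.0, 172.0], 0.82), ([449.0, 163.0], 0.77), ([286.0, 168.0], 0.72), ([494.0, 317.0], 0.62), ([357.0, 276.0], 0.49), ([451.0, 249.0], 0.21)]
stick_black [([318.0, 270.0], 0.69), ([326.0, 209.0], 0.41)] [([321.0, 284.0], 0.76)]
stick_yellow [([277.0, 274.0], 0.57)] [([280.0, 288.0], 0.76), ([449.0, 250.0], 0.59)]
slot_frame [([318.0, 279.0], 0.85)] [([317.0, 269.0], 0.69), ([451.0, 251.0], 0.41)]
rack [([318.0, 281.0], 0.88)] [([312.0, 268.0], 0.59)]
```

View pics/side0.png

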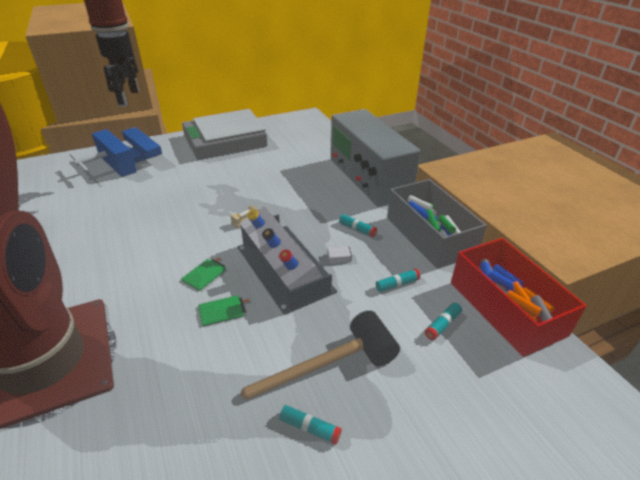

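View pics/top0.png

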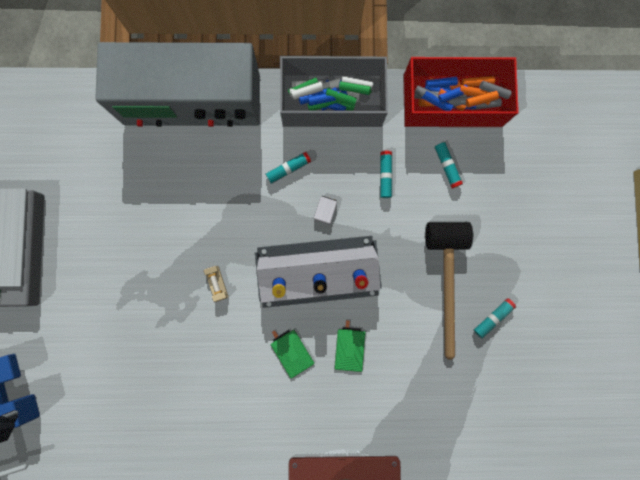

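The red-capped stick stands in the −y slot, at about (361,280) in the top view and (288,257) in the side view. Black is in the middle slot and yellow in the +y slot. The red-ended turquoise rods lying about are look-alikes. Next I fit the rack pose from the stick masks.

```bash
cat > h.py <<'E'
from plant import readout, viewer, boxes_of, place_of, cut_out
import cv2,numpy as np
from scipy.optimize import least_squares
T=.40;A=np.array([-np.sin(T),0,np.cos(T)])
def proj(ci,P):
    M=np.linalg.inv(ci["world_from_camera"]);p=np.atleast_2d(P)@M[:3,:3].T+M[:3,3]
    f=240/np.tan(np.radians(ci["vertical_fov"])/2)
    return np.c_[ci["cx"]+f*p[:,0]/-p[:,2],ci["cy"]-f*p[:,1]/-p[:,2]]
def rz(a):c,s=np.cos(a),np.sin(a);return np.array([[c,-s,0],[s,c,0],[0,0,1]])
def mouth(p,y):return np.array([p[0],p[1],0])+rz(p[2])@np.array([0,y,.086])
def cyl(p,y,s0=0,s1=.036):
    e=np.array([np.cos(T),0,np.sin(T)]);t=np.linspace(0,2*np.pi,40)
    ring=.013*(np.cos(t)[:,None]*e+np.sin(t)[:,None]*np.array([0,1,0]))
    L=np.r_[ring+s0*A,ring+s1*A]
    return mouth(p,y)+L@rz(p[2]).T
def hullc(uv):
    h=cv2.convexHull(uv.astype(np.float32));m=cv2.moments(h);return np.array([m["m10"]/m["m00"],m["m01"]/m["m00"]])
E
python3 - <<'E'
from h import *
obs=[]
near={"side":{"stick_yellow":(255,218),"stick_black":(269,239),"stick_red":(289,258)},"top":{"stick_yellow":(280,288),"stick_black":(321,284),"stick_red":(361,280)}}
Y={"stick_red":-.08,"stick_black":0,"stick_yellow":.08}
for c in near:
    viewer.camera(c);ci=viewer.camera_info(c)
    for t,n in near[c].items():
        for d in cut_out(c,t):
            v,u=np.nonzero(d["region"]);m=np.array([u.mean(),v.mean()])
            if np.hypot(*(m-n))<12: obs.append((c,t,ci,Y[t],m));print(c,t,m,len(u),d["confidence"]);break
def res(p):return np.concatenate([hullc(proj(ci,cyl(p,y)))-m for _,_,ci,y,m in obs])
r=least_squares(res,[.6,.0,0],x_scale=[.1,.1,.1],diff_step=1e-3,loss="soft_l1")
print(r.x,res(r.x).reshape(-1,2).round(1).tolist(),mouth(r.x,-.08))
for c in near:
    im=viewer.camera(c)[:,:,::-1].copy();ci=viewer.camera_info(c)
    for y in(-.08,0,.08):cv2.polylines(im,[cv2.convexHull(proj(ci,cyl(r.x,y)).astype(np.float32)).astype(int)],1,(255,0,255),1)
    u,v=proj(ci,mouth(r.x,0))[0].astype(int)
    cv2.imwrite(f"pics/{c}1.png",cv2.resize(im[v-70:v+70,u-90:u+90],None,fx=4,fy=4))
print(readout.get_state()["clock"])
E
```

```text
side stick_yellow [255.09313725 218.32843137] 204 0.69
side stick_black [270.312 237.436] 250 0.49
side stick_red [287.57042254 258.81690141] 284 0.62
top stick_yellow [278.53877551 287.36326531] 245 0.7
top stick_black [319.4244898  283.04897959] 245 0.81
top stick_red [360.36111111 278.62698413] 252 0.6
[0.47977765 0.05219538 0.09999974] [[-0.1, 0.5], [0.1, 0.6], [0.1, 0.7], [-0.3, -0.1], [-0.2, -0.1], [-0.4, 0.0]] [ 0.48776431 -0.02740496  0.086     ]
1.6
```

Call:
send_rows(targets=[0.65,4,-12,0,0.1,0.65,8,-25,0,0.25,0.65,12,-38,0,0.4,0.65,16,-50,0,0.5,0.65,19.7,-61.5,0,0.545,0.65,19.7,-61.5,0,0.545,0.65,19.7,-61.5,0,0.545,0.65,19.7,-61.5,0,0.545,0.65,19.7,-61.5,0,0.545,0.65,19.7,-61.5,0,0.545,0.65,19.7,-61.5,0,0.545,0.65,19.7,-61.5,0,0.545,0.65,19.7,-61.5,0,0.545,0.65,19.7,-61.5,0,0.545,0.65,19.7,-61.5,0,0.545,0.65,19.7,-61.5,0,0.545,0.65,19.7,-61.5,0,0.545,0.65,19.7,-61.5,0,0.545,0.65,19.7,-61.5,0,0.545,0.65,19.7,-61.5,0,0.545], force=40)

```text
clock: 3.6
eef_pos: [0.4767, -0.0279, 0.2313]
orientation: [[-0.995, -0.101, 0.0], [-0.101, 0.995, -0.0], [-0.0, -0.0, -1.0]]
contact_force: [-0.1, -0.4, 0.1]
grip_width: 0.0557
finger_force: 0.0
```

```bash
python3 - <<'E'
from h import *
p=[0.47978,0.0522,0.1]
s=readout.get_state();print(s["clock"],s["eef_pos"],s["orientation"].round(3).tolist(),s["grip_width"])
ci=viewer.camera_info("wrist");im=viewer.camera("wrist")[:,:,::-1].copy();print(ci)
for t in("stick_red","slot_frame"):print(t,[(d["at"],d["confidence"]) for d in cut_out("wrist",t)],[(d["at"],d["confidence"]) for d in place_of("wrist",t)])
for y in(-.08,0,.08):cv2.polylines(im,[cv2.convexHull(proj(ci,cyl(p,y)).astype(np.float32)).astype(int)],1,(255,0,255),1)
cv2.imwrite("pics/w1.png",im)
E
```

```text
3.6 [ 0.47665057 -0.02789738  0.23132398] [[-0.995, -0.101, 0.0], [-0.101, 0.995, -0.0], [-0.0, -0.0, -1.0]] 0.05567155662952436
{'vertical_fov': 58.28852472274739, 'cx': 313.6286844150185, 'cy': 236.49812943173583, 'world_from_camera': array([[-1.00064082e-01, -9.52849201e-01, -2.86470907e-01,
         4.03637160e-01],
       [ 9.94980697e-01, -9.60497552e-02, -2.80688085e-02,
        -3.46952268e-02],
       [-7.70118715e-04, -2.87841702e-01,  9.57677692e-01,
         3.73981953e-01],
       [ 0.00000000e+00,  0.00000000e+00,  0.00000000e+00,
         1.00000000e+00]])}
stick_red [([307.7, 228.4], 0.85), ([0.0, 34.1], 0.53)] [([228.1, 377.3], 0.82), ([310.4, 242.1], 0.62)]
slot_frame [([402.7, 230.9], 0.85)] []
```

View pics/w1.png

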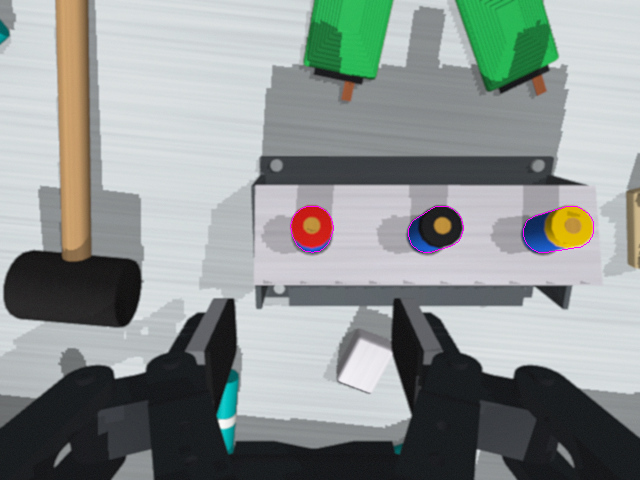

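The wrist view agrees: the model outlines sit on the red (312,228), black (437,228) and yellow (567,228) caps. I descend and then close gently.

Call:
send_rows(targets=[0.65,0,0,-3,0,0.65,0,0,-6,0,0.65,0,0,-8,0,0.65,0,0,-9.5,0,0.65,0,0,-11,0,0.65,0,0,-12,0,0.65,0,0,-13,0,0.65,0,0,-13.8,0,0.65,0,0,-13.8,0,0.65,0,0,-13.8,0])

```text
clock: 4.85
eef_pos: [0.4768, -0.0283, 0.0935]
orientation: [[-0.995, -0.1, 0.0], [-0.1, 0.995, -0.0], [-0.0, -0.0, -1.0]]
contact_force: [0.8, 0.1, -0.0]
grip_width: 0.0557
finger_force: 0.0
```

Call:
send_rows(targets=[0.5,0,0,0,0,0.42,0,0,0,0,0.38,0,0,0,0,0.34,0,0,0,0,0.3,0,0,0,0,0.26,0,0,0,0,0.2,0,0,0,0,0.15,0,0,0,0,0.15,0,0,0,0,0.15,0,0,0,0], force=40)

```text
clock: 5.85
eef_pos: [0.4769, -0.0287, 0.0936]
orientation: [[-0.995, -0.1, 0.0], [-0.1, 0.995, -0.0], [-0.0, -0.0, -1.0]]
contact_force: [-1.3, -2.7, 5.6]
grip_width: 0.0251
finger_force: 39.0
```

```bash
python3 - <<'E'
from h import *
s=readout.get_state();print(s["contact_force"],s["ft_torque"],s["eef_pos"],s["finger_force"],s["grip_width"])
im=viewer.camera("side")[:,:,::-1];ci=viewer.camera_info("side")
u,v=proj(ci,mouth([.47978,.0522,.1],-.08))[0].astype(int)
a=cv2.resize(im[v-55:v+45,u-60:u+60],None,fx=4,fy=4)
im=viewer.camera("wrist")[:,:,::-1]
cv2.imwrite("pics/g1.png",np.hstack([a[:400],cv2.resize(im[160:480,180:460],(320,366))[:366].copy() if 0 else cv2.resize(im,(320,400))]))
E
```

```text
[-1.3208574  -2.70920994  5.64961305] [-0.65792017  0.31799503 -0.03972635] [ 0.47685515 -0.02866635  0.09363035] 39.01147484779358 0.025108750040320038
```

View pics/g1.png

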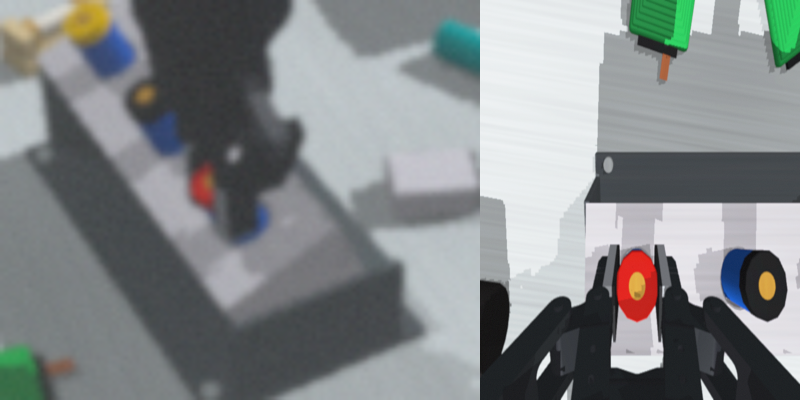

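Call:
send_rows(targets=[0.15,0,0,0,0,0.15,0,0,0,0,0.15,-0.05,-0.005,0.115,0,0.15,-0.1,-0.01,0.23,0,0.15,-0.145,-0.015,0.345,0,0.15,-0.195,-0.02,0.46,0,0.15,-0.24,-0.025,0.575,0,0.15,-0.29,-0.03,0.69,0,0.15,-0.34,-0.035,0.805,0,0.15,-0.387,-0.039,0.921,0,0.15,-0.387,-0.039,0.921,0,0.15,-0.387,-0.039,0.921,0], force=60)

```text
clock: 7.15
eef_pos: [0.4729, -0.0288, 0.1027]
orientation: [[-0.995, -0.1, 0.0], [-0.1, 0.995, 0.0], [-0.0, -0.0, -1.0]]
contact_force: [2.4, -3.9, 1.3]
grip_width: 0.0242
finger_force: 59.0
```

```bash
python3 - <<'E'
from h import *
s=readout.get_state();print(s["contact_force"],s["ft_torque"],s["eef_pos"],s["finger_force"],s["grip_width"])
E
```

```text
[ 2.41373688 -3.92971173  1.32338386] [-0.752641   -0.59423157 -0.1003861 ] [ 0.47285759 -0.02877937  0.10272994] 59.027405977249146 0.024199110311857286
```

Call:
send_rows(targets=[0.15,-0.058,-0.01,0.138,0,0.15,-0.116,-0.02,0.276,0,0.15,-0.174,-0.03,0.414,0,0.15,-0.232,-0.035,0.552,0,0.15,-0.29,-0.04,0.69,0,0.15,-0.348,-0.046,0.829,0,0.15,-0.406,-0.052,0.967,0,0.15,-0.464,-0.058,1.105,0,0.15,-0.522,-0.064,1.243,0,0.15,-0.58,-0.07,1.381,0,0.15,-0.638,-0.076,1.519,0,0.15,-0.696,-0.081,1.657,0,0.15,-0.754,-0.087,1.796,0,0.15,-0.812,-0.093,1.934,0,0.15,-0.87,-0.099,2.072,0,0.15,-0.929,-0.105,2.21,0,0.15,-0.929,-0.105,2.21,0,0.15,-0.929,-0.105,2.21,0])

```text
clock: 8.95
eef_pos: [0.4634, -0.0296, 0.1247]
orientation: [[-0.995, -0.1, -0.0], [-0.1, 0.995, 0.0], [0.0, 0.0, -1.0]]
contact_force: [0.9, -0.5, -0.6]
grip_width: 0.0241
finger_force: 59.1
```

```bash
python3 - <<'E'
from h import *
p=[.47978,.0522,.1]
s=readout.get_state();print(s["contact_force"],s["ft_torque"],s["eef_pos"],s["finger_force"],s["grip_width"])
im=viewer.camera("side")[:,:,::-1].copy();ci=viewer.camera_info("side")
u,v=proj(ci,mouth(p,-.08))[0].astype(int)
a=cv2.resize(im[v-55:v+45,u-60:u+60],None,fx=4,fy=4)
im=viewer.camera("wrist")[:,:,::-1].copy();ci=viewer.camera_info("wrist")
for e in((0,.070),(.011,.021),(.061,.07)):cv2.polylines(im,[cv2.convexHull(proj(ci,cyl(p,-.08,*e)).astype(np.float32)).astype(int)],1,(255,0,255),1)
cv2.imwrite("pics/d1.png",np.hstack([a[:400],cv2.resize(im[140:460,180:436],(320,400))]))
E
```

```text
[ 0.88123956 -0.54762079 -0.59240069] [-0.31984369 -0.18975491  0.00580801] [ 0.46341011 -0.0296432   0.12471644] 59.050294160842896 0.024082028256196993
```

View pics/d1.png

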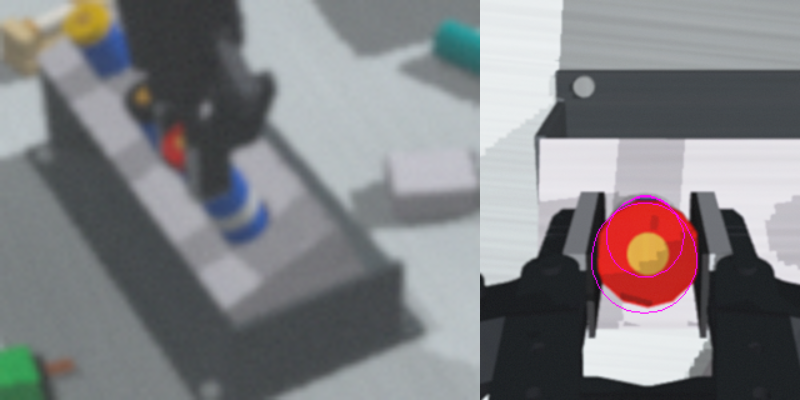

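```bash
python3 - <<'E'
from h import *
p=[.47978,.0522,.1]
im=viewer.camera("side")[:,:,::-1].copy();ci=viewer.camera_info("side")
u,v=proj(ci,mouth(p,-.08))[0].astype(int)
a=cv2.resize(im[v-45:v+15,u-40:u+30],None,fx=8,fy=8,interpolation=cv2.INTER_CUBIC)
b=a.copy()
for e in((0,.0001),(.011,.021),(.061,.07)):cv2.polylines(b,[cv2.convexHull(((proj(ci,cyl(p,-.08,*e))-[u-40,v-45]+.5)*8).astype(np.float32)).astype(int)],1,(255,0,255),1)
cv2.imwrite("pics/d2.png",b)
print(readout.get_state()["clock"])
E
```

```text
9.1
```

View pics/d2.png

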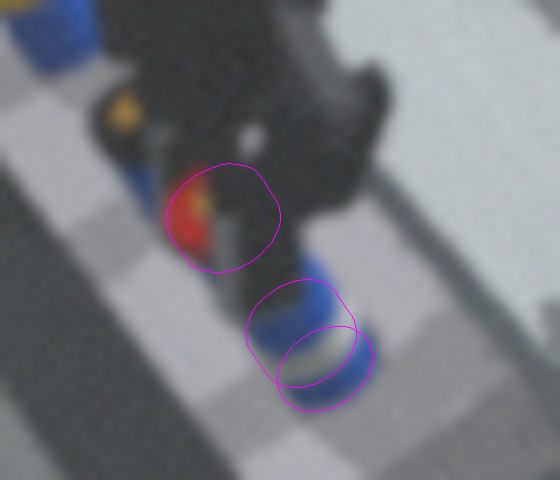

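The whole white band shows at about (300,365) with a strip of blue below it, and both band and cap match a 34 mm draw. About 30 mm is still in the slot, and the contact forces are close to zero.

```bash
python3 -c "
from plant import ticket;print(ticket.hand_in())"
```

```text
the job is handed in; nothing more can be done
None
```

The red-capped stick is drawn about 34 mm straight along its slot, with the whole white band showing and about 30 mm still in. It is held steady in line with the slot, and the job is handed in.

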